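Pack out a cam clamp and clamp a valve manifold

TASK

The cam clamp's stroke is too short to reach the valve manifold block, so its gap has to be packed out: try the steel packing pieces between the block and the clamp's pad, without forcing any, until one slides in snugly, and stand it fully down on the plate there. Then throw the cam lever fully over towards the block, so that packing piece and block are held fast. Stand the pieces you do not use upright on the table, and leave the bottle and the gauge alone.

Things in the scene. Friction and masses are not known exactly. Their poses are not given: they have to be found in the camera images.
- fixture: Fixed clamping fixture: aluminium plate 120 x 310 mm, its top 12 mm above the table, with a steel stop at the -y end and four dowel pins round the manifold block. Its y axis is the clamping axis and points from the stop and the block towards the cam clamp. Origin: on the clamping axis at table height; the plate runs from y = -145 to +165 mm.
- gap_floor (a point): Point on the plate's top, on the clamping axis, at the foot of the block's clamped face, at y = -30 mm of the fixture; same axes. From here the gap runs in +y to the clamp's pad. Block face: 60 mm wide, 28 mm high; pad: 42 mm wide, its top 29 mm above the plate. Gap 11.3 to 18.7 mm, other each time (the pad's spindle is screwed in or out); the clamp takes up a little over 2 mm of play.
- manifold_block: Loose aluminium valve manifold block, 60 (x) x 70 (y) x 28 mm high, 0.4 kg, on the plate against the stop between the dowels; a black elbow fitting on top (to 50 mm above the plate, at least 35 mm from the gap), a brass silencer in its side. Origin: centre of its underside.
- cam_clamp: Fixed cam clamp on the plate. Origin: on the plate's top under the cam pin, 91 mm from gap_floor; the pin is 28 mm above it; axes as the fixture's. Its plunger and spindle point in -y and carry a steel pad on a rubber-cushioned spring (18 N preload, then 3 N/mm). How far the spindle is screwed out is not known. The pad advances 2 mm per rad of lever.
- cam_lever (a joint): Cam lever angle: 0 = open, leaning 34 degrees away from the block; grows as the lever is pushed up and over towards the block, to its stop at 1.3 rad, leaning 40 degrees to the block. Starts between 0 and 0.1, stays where it is left, takes 2 to 4 N at the grip.
- lever_knob (a point): Centre of the lever's black grip (21 mm thick, 43 mm long), 88 mm from the cam pin; it moves with the lever in the upright plane through the clamping axis.
- bottle: Red plastic bottle standing on the table, 24 x 36 x 92 mm, a bystander. Origin: centre of its underside.
- gauge: Round black vacuum gauge lying on the table, 74 x 53 x 28 mm, a bystander. Origin: centre of its underside.
- packer_11: Ground-steel packing piece, 11 mm thick (y), 40 mm wide (x), 70 mm tall (z), 0.2 to 0.3 kg, standing upright on the table, one drilled dot on its top end. Its lowest 6 mm is a lead-in step, 1 mm thinner on each side. Origin: centre of its underside. The four pieces stand in any order.
- packer_13: Ground-steel packing piece, 13 mm thick (y), 40 mm wide (x), 70 mm tall (z), 0.2 to 0.3 kg, standing upright on the table, two drilled dots on its top end. Its lowest 6 mm is a lead-in step, 1 mm thinner on each side. Origin: centre of its underside. The four pieces stand in any order.
- packer_15: Ground-steel packing piece, 15 mm thick (y), 40 mm wide (x), 70 mm tall (z), 0.2 to 0.3 kg, standing upright on the table, three drilled dots on its top end. Its lowest 6 mm is a lead-in step, 1 mm thinner on each side. Origin: centre of its underside. The four pieces stand in any order.
- packer_17: Ground-steel packing piece, 17 mm thick (y), 40 mm wide (x), 70 mm tall (z), 0.2 to 0.3 kg, standing upright on the table, four drilled dots on its top end. Its lowest 6 mm is a lead-in step, 1 mm thinner on each side. Origin: centre of its underside. The four pieces stand in any order.
There are look-alikes about, which are no part of the job. Leave any blue or green look-alike of the packer_15 alone. Leave any green or turquoise look-alike of the packer_13 alone.

How it is judged:
By the outcome, as a careful person would: the job done as asked, in the order asked, and still so for the second after the job is handed in, with the robot touching nothing.
It also fails if it takes over 72 s, if anything falls off the work surface, if the arm or the gripper's body presses on something with over 40 N, if the wrist force passes 120 N, or if a joint passes its speed limit or range.

ROBOT

A 7-joint arm with a two-finger parallel gripper is mounted at the origin on a cart in front of the work surface, level with it; the furniture and walls round the work are solid. World frame = base frame: x ahead of the robot, y to its left, z up, the work surface at z = 0. Lengths are in m, angles in rad, forces in N, time in s.
With the tool pointing down it reaches from about 0.35 to 0.9 m from the base axis. Payload 8.1 kg.
Tool frame: the origin (TCP) lies between the finger pads; the fingertips stand 25 mm ahead of it and the grasp point (between the pads) lies 6 mm ahead of it; z points along the fingers, y is the direction in which the jaws open and shut (so a half turn about z gives the same grasp; the last joint's range is limited). The gripper opens to 92 mm and grips with 3 to 60 N. Pads are 19 mm wide; open, the fingers measure 130 mm over their backs; the gripper's body (75 mm by 190 mm) begins 47 mm behind the grasp point.
Start: joints at [1.081, 0.434, 0.025, 1.573, -0.012, 1.134, -0.075], TCP at [0.236, -0.579, 0.252] pointing down, gripper open.
Joint ranges: [-2.62, 2.62], [-0.44, 2.09], [-1.27, 1.32], [0.08, 2.57], [-1.32, 4.46], [0.12, 2], [-2.74, 2.74]. Speed limits (rad/s): [2.22, 2.22, 3.01, 3.01, 3.14, 3.14, 3.14].

INTERFACE

Orientations are given as a rotation vector (axis times angle).
In Python, from cell import * gives the robot as it stands.
- The arm moves only by the shell command python3 -m jog 'ROWS' [FORCE]. ROWS is JSON, one flat list of numbers, 5 for each row, row after row: the finger opening in mm, from 0 to 91.8, then the shift along the tool's x, y, z in units of 40 mm (1.0 is 40 mm), then the turn about the tool's z in units of 6 degrees (1.0 is 6 degrees). A call has 1 to 20 rows; each row shifts and turns the pose as measured when the row begins, along the tool's axes as they then stand; what a row does not reach is not made up. A row lasts 1/12 s, in which the tool goes at most 41.7 mm and 7.16 degrees, less where a joint would pass 70% of its speed; a pose out of reach is approached as far as the arm can. A call is refused whole if a number of a shift passes 1 or a number of a turn 1, either way. A call with a gripper value outside its range is refused whole. The fingers move at their own pace and stop on an object; FORCE is the grip in N (left out, the last holds). Time passes only in rows, so rows that do not move let the fingers close. It gives the time, the measured TCP pose, the force and the opening at its end, in the units of the state.
- observe(): the state, without advancing time (a new reading comes with each control period).
- get_image(name): name is "scene" or "top"; returns the picture (420x560x3 uint8, red, green, blue); there is no depth.
- camera_params(name): a dict with "intrinsics" (3x3 intrinsics, pixels), "xyz" and "orientation" of the camera in the world. Camera axes: x right, y down, z forward; pixel columns grow to the right and rows downward; lengths in m; the calibration is good to about 2 mm. A picture is of the moment at which its call begins. camera_params takes no time and is no camera call.
- sign_off(): hands the job in, once; it reports no verdict.
The state is a dict: "clock": time; "joints": joint angles; "dq": joint speeds; "joint_efforts": joint torques, N m; "position": TCP position; "ee_rot": TCP orientation; "force": force on the tool from outside, world axes, zero at the start; "ft_torque": the same for the moment, N m; "width": opening from 0.0 (shut) to 1.0 (fully open).
Only numpy, scipy, OpenCV 4.12 (cv2) and the standard library are available. Lean on these libraries where they do the work, as an engineer would, in place of code of your own. Each camera call takes 0.05 s, during which the arm holds its last target. There are 200 camera calls.

## Working session

There is one attempt and no reset: what is moved stays moved. The work goes in short steps, Python scripts to look and compute and a shell command to move; the robot and the scene stay as the last step left them, time stands still between calls to the robot, and variables do not carry over. Pictures are saved under pics/ and viewed, about 8 in all and at most 12, crops included, and the job is handed in when it is done.

```bash
mkdir -p pics
cat > h.py <<'E'
from cell import *
import numpy as np, cv2
from scipy.spatial.transform import Rotation as R
def cam(n):
    p=camera_params(n); K=np.array(p["intrinsics"]); o=np.array(p["orientation"],float)
    M=R.from_rotvec(o).as_matrix() if o.size==3 else (o if o.shape==(3,3) else R.from_quat(o).as_matrix())
    return K,np.array(p["xyz"]),M
def ray(n,uv,z):
    K,c,M=cam(n); d=M@np.linalg.inv(K)@np.array([uv[0],uv[1],1.]); return c+d*(z-c[2])/d[2]
def proj(n,P):
    K,c,M=cam(n); q=K@(M.T@(np.array(P)-c)); return q[:2]/q[2]
def two(uv1,uv2):
    A=[];b=[]
    for n,uv in(("scene",uv1),("top",uv2)):
        K,c,M=cam(n); d=M@np.linalg.inv(K)@np.array([uv[0],uv[1],1.]); d/=np.linalg.norm(d)
        P=np.eye(3)-np.outer(d,d); A.append(P); b.append(P@c)
    return np.linalg.lstsq(np.vstack(A),np.hstack(b),rcond=None)[0]
def save(n,f,box=None,s=1):
    im=get_image(n)[:,:,::-1]
    cv2.imwrite("pics/raw_"+f,im)
    if box: im=im[box[1]:box[3],box[0]:box[2]]
    cv2.imwrite("pics/"+f,cv2.resize(im,None,fx=s,fy=s,interpolation=cv2.INTER_CUBIC)); return im
E
python3 - <<'E'
from h import *
a=save("top","t0.png",None,1.4); b=save("scene","s0.png",None,1.4)
for n in("top","scene"): print(n,camera_params(n))
print(observe())
E
```

```text
top {'intrinsics': array([[496.91749521,   0.        , 275.68176487],
       [  0.        , 496.91749521, 203.78990726],
       [  0.        ,   0.        ,   1.        ]]), 'xyz': array([ 0.45514374, -0.08658748,  1.21654577]), 'orientation': array([-2.2003754 ,  2.19228339, -0.080219  ])}
scene {'intrinsics': array([[487.63979723,   0.        , 281.11632944],
       [  0.        , 487.63979723, 205.17786594],
       [  0.        ,   0.        ,   1.        ]]), 'xyz': array([-0.00471999, -0.54882351,  0.65199477]), 'orientation': array([-2.04034299,  0.99095515, -0.46540103])}
{'clock': 0.1, 'joints': array([ 1.08137861,  0.43514286,  0.02494743,  1.57399993, -0.01160011,
        1.13399158, -0.0751246 ]), 'dq': array([-0.00012555, -0.00239116, -0.00058644, -0.00301669, -0.00044873,
       -0.00254313,  0.00121177]), 'joint_efforts': array([ 2.57864209e-03, -6.69133472e+01,  9.88367200e-01, -3.15148222e+01,
       -6.03782851e-02,  3.73984419e-02,  6.63607852e-05]), 'position': array([ 0.23558681, -0.57844592,  0.25103199]), 'ee_rot': array([-3.08171925e+00, -6.03464207e-01,  5.99089019e-04]), 'force': array([ 0.22265701, -0.16801122,  0.90119999]), 'ft_torque': array([-0.028335  ,  0.00627004, -0.00236258]), 'width': 0.9999693675631605}
```

View pics/t0.png

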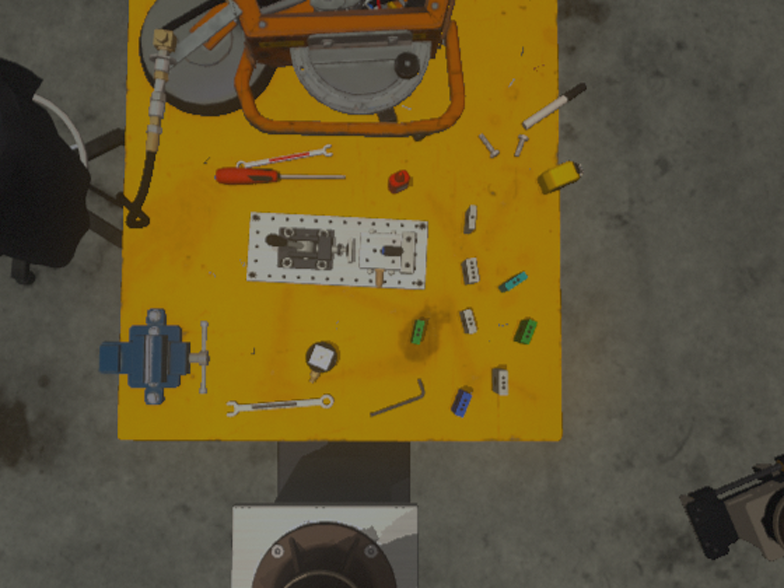

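View pics/s0.png

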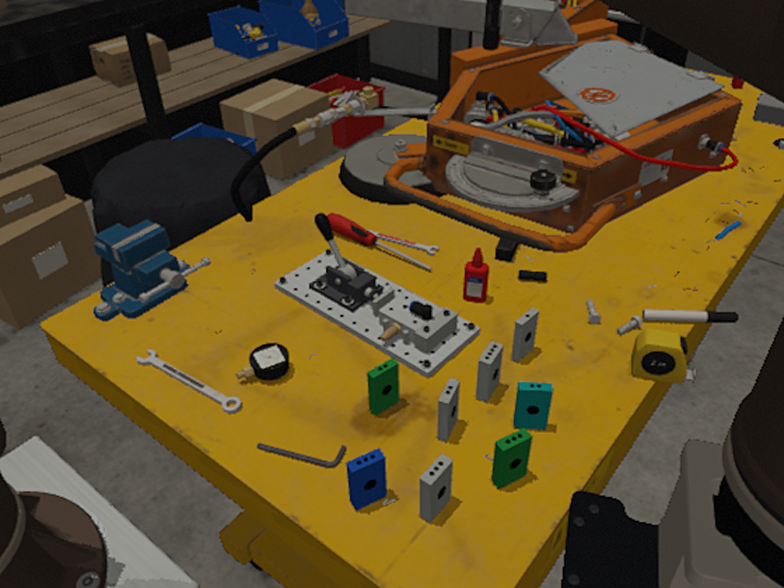

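Top view: steel pieces at (scaled px) (471,218), (472,270), (469,320), (503,381). The green ×2, turquoise and blue ones are look-alikes. The fixture spans (248–427, 212–290), with the clamp on the left and the block on the right.

Run:
```python
from h import *
im=cv2.imread("pics/raw_t0.png"); s=cv2.imread("pics/raw_s0.png")
a=cv2.resize(im[140:290,320:385],None,fx=4,fy=4,interpolation=cv2.INTER_CUBIC)
b=cv2.resize(im[150:210,175:310],None,fx=3.9,fy=3.9,interpolation=cv2.INTER_CUBIC)
c=cv2.resize(s[215:380,265:390],None,fx=3.5,fy=2.2,interpolation=cv2.INTER_CUBIC)
o=np.zeros((600,800,3),np.uint8); o[:,:260]=a; o[:b.shape[0],265:265+b.shape[1]]=b[:,:535]; c=c[:360,:535]; o[238:238+c.shape[0],265:265+c.shape[1]]=c
cv2.imwrite("pics/crop1.png",o)
g=cv2.cvtColor(im,cv2.COLOR_BGR2HSV)
for n,box,z in(("top",(320,140,385,290),.07),):
  m=((g[...,1]<60)&(g[...,2]>90)).astype(np.uint8); k=np.zeros_like(m); k[140:290,325:370]=m[140:290,325:370]
  for q in cv2.findContours(k,0,2)[0]:
    if cv2.contourArea(q)>30: print(cv2.minAreaRect(q),ray("top",cv2.minAreaRect(q)[0],.07))
print(proj("top",[.5,-.2,0]),proj("top",[.5,-.2,.07]),proj("top",[.55,-.2,0]))
```

```text
((358.5, 272.5), (5.0, 17.0), 0.0) [ 0.36771905 -0.29116706  0.07      ]
((335.169189453125, 228.95382690429688), (16.48868751525879, 5.262348175048828), 74.74488067626953) [ 0.46744396 -0.2378893   0.07      ]
((336.92486572265625, 193.0115509033203), (17.182462692260742, 6.842573642730713), 81.25383758544922) [ 0.55068373 -0.2422972   0.07      ]
((337.0, 155.0), (16.0, 4.0), 90.0) [ 0.63950635 -0.24284532  0.07      ]
[315.92477754 215.89916925] [318.7436435  214.79340641] [315.89185344 195.56367828]
```

View pics/crop1.png

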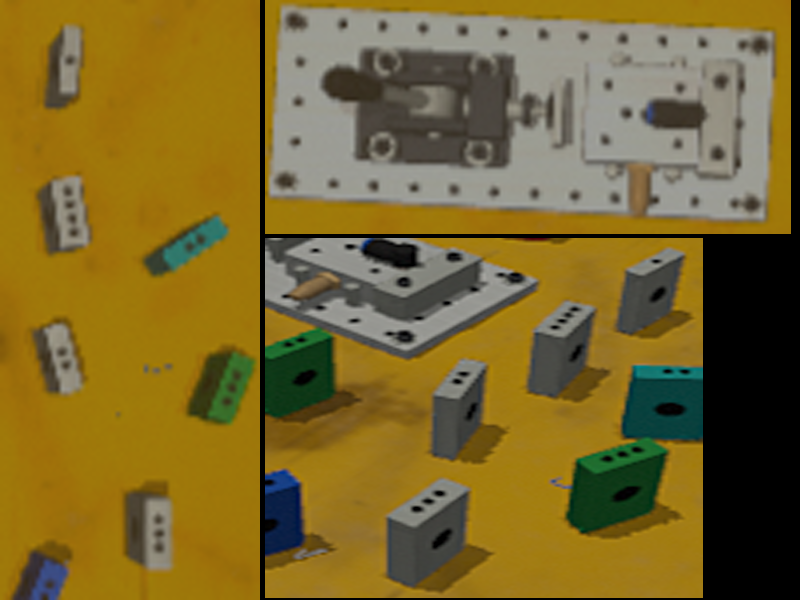

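```bash
cat >> h.py <<'E'
def fixture(im):
    g=cv2.cvtColor(im,cv2.COLOR_BGR2HSV); m=(g[...,1]<110).astype(np.uint8); k=np.zeros_like(m); k[140:215,165:315]=m[140:215,165:315]
    k=cv2.morphologyEx(k,cv2.MORPH_CLOSE,np.ones((7,7)))
    q=max(cv2.findContours(k,0,2)[0],key=cv2.contourArea); r=cv2.minAreaRect(q)
    P=np.array([ray("top",p+np.array([0,0]),.012)[:2] for p in cv2.boxPoints(r)])
    e=[P[1]-P[0],P[2]-P[1]]; e.sort(key=np.linalg.norm); y=e[1]/np.linalg.norm(e[1]); y*=np.sign(y[1])
    c=P.mean(0); x=np.array([y[1],-y[0]])
    return c-y*.010,x,y,[np.linalg.norm(v) for v in e],r
E
python3 - <<'E'
from h import *
im=cv2.imread("pics/raw_t0.png")
o,x,y,e,r=fixture(im); print(o,x,y,e,r)
f=lambda a,b,z:[*(o+x*a+y*b),z]
s=cv2.imread("pics/raw_s0.png")
ys=np.arange(-.05,.012,.0005);xs=np.arange(-.018,.0181,.0005)
vis=[]
for n,I in(("top",im),("scene",s)):
  for z in (.041,):
    M=np.array([[proj(n,f(a,b,z)) for b in ys] for a in xs],np.float32)
    W=cv2.remap(I,M,None,cv2.INTER_CUBIC); vis.append(cv2.resize(W,None,fx=6,fy=4))
    gr=cv2.cvtColor(W,cv2.COLOR_BGR2GRAY).astype(float)
    for sl in (slice(4,24),slice(48,70)):
      print(n,[int(v) for v in gr[sl].mean(0)[::2]])
cv2.imwrite("pics/gap.png",np.vstack(vis))
E
```

```text
[ 0.58903517 -0.02181563] [ 0.99892433 -0.04637   ] [0.04637    0.99892433] [np.float64(0.12085577740483387), np.float64(0.319142294777488)] ((239.01312255859375, 178.74427795410156), (130.80247497558594, 49.47344970703125), 2.935673236846924)Traceback (most recent call last):
  File "<stdin>", line 10, in <module>
  File "h.py", line 11, in proj
    K,c,M=cam(n); q=K@(M.T@(np.array(P)-c)); return q[:2]/q[2]
          ~~~^^^
  File "h.py", line 5, in cam
    p=camera_params(n); K=np.array(p["intrinsics"]); o=np.array(p["orientation"],float)
ValueError: time passes only in moves, steps and waits
```

```bash
cat > e.py <<'E'
import re
t=open('h.py').read()
t=t.replace("def cam(n):","import functools,os,pickle\n@functools.lru_cache(None)\ndef cam(n):\n    if os.path.exists(n+'.pkl'): return pickle.load(open(n+'.pkl','rb'))",1)
t=t.replace("    return K,np.array(p[\"xyz\"]),M","    pickle.dump((K,np.array(p['xyz']),M),open(n+'.pkl','wb'))\n    return K,np.array(p[\"xyz\"]),M",1)
open('h.py','w').write(t)
E
python3 e.py
python3 - <<'E'
from h import *
im=cv2.imread("pics/raw_t0.png"); s=cv2.imread("pics/raw_s0.png")
g=cv2.cvtColor(im,cv2.COLOR_BGR2HSV); m=(g[...,1]<110)
# end edges, plate: long edges slope ; rows near
L=[];Rr=[]
for v in range(158,202,2):
  u=np.where(m[v,165:315])[0]+165; 
  if len(u): print(v,u.min(),u.max(),end=' | ')
print()
# corners by eye-refined crop
C=np.array([(282,5),(775,28),(765,220),(272,197)],float); C=(C-[265,0])/3.9+[175,150]-.37
P=np.array([ray("top",c,.012)[:2] for c in C]); print(P)
for a in range(4): print(np.linalg.norm(P[a]-P[a-1]))
y=(P[0]+P[3]-P[1]-P[2]);y/=np.linalg.norm(y);x=np.array([y[1],-y[0]]);o=P.mean(0)-.01*y; print(o,x,y)
np.savez("fx.npz",o=o,x=x,y=y)
f=lambda a,b,z:[*(o+x*a+y*b),z]
ys=np.arange(-.05,.012,.0005);xs=np.arange(-.035,.0351,.0005)
vis=[]
for n,I in(("top",im),("scene",s)):
    M=np.array([[proj(n,f(a,b,.041)) for b in ys] for a in xs],np.float32)
    W=cv2.remap(I,M,None,cv2.INTER_CUBIC); vis.append(cv2.resize(W,None,fx=5,fy=2))
    gr=cv2.cvtColor(W,cv2.COLOR_BGR2GRAY).astype(float)
    for sl in (slice(36,58),slice(82,104)):
      print(n,[int(v) for v in gr[sl].mean(0)[::2]])
cv2.imwrite("pics/gap.png",np.vstack(vis))
E
```

```text
158 179 304 | 160 178 305 | 162 178 305 | 164 178 305 | 166 178 305 | 168 178 305 | 170 178 304 | 172 178 304 | 174 178 304 | 176 177 304 | 178 177 304 | 180 177 304 | 182 177 304 | 184 177 304 | 186 177 304 | 188 174 303 | 190 177 303 | 192 176 303 | 194 176 303 | 196 176 303 | 198 176 303 | 200 176 303 | 
[[ 0.65684661  0.13516313]
 [ 0.64396632 -0.17335744]
 [ 0.52340097 -0.16708283]
 [ 0.53649111  0.13954409]]
0.12043520020801503
0.30878932338775594
0.120728509811512
0.306906204407217
[ 0.58975445 -0.02642436] [ 0.99911    -0.04218064] [0.04218064 0.99911   ]
top [155, 155, 156, 155, 154, 151, 145, 139, 136, 136, 140, 146, 153, 156, 155, 155, 156, 156, 155, 154, 148, 138, 132, 140, 152, 157, 155, 145, 127, 109, 100, 100, 97, 87, 91, 113, 139, 152, 150, 140, 125, 111, 104, 107, 119, 138, 153, 157, 152, 146, 139, 129, 124, 119, 111, 106, 103, 104, 111, 121, 130, 138]
top [155, 155, 155, 155, 153, 145, 135, 128, 127, 132, 140, 148, 154, 155, 155, 156, 155, 155, 153, 147, 139, 136, 143, 152, 156, 154, 153, 153, 144, 126, 107, 96, 96, 102, 111, 124, 137, 144, 148, 147, 140, 127, 118, 125, 139, 150, 153, 153, 153, 151, 148, 145, 141, 139, 136, 133, 131, 133, 139, 145, 150, 148]
scene [149, 150, 150, 149, 148, 147, 149, 151, 152, 151, 151, 152, 155, 157, 153, 139, 115, 90, 69, 60, 59, 61, 63, 64, 65, 66, 64, 60, 58, 69, 91, 114, 131, 140, 142, 136, 122, 105, 94, 92, 99, 106, 105, 94, 75, 53, 37, 28, 29, 34, 41, 51, 68, 92, 114, 128, 134, 136, 134, 126, 110, 88]
scene [148, 137, 118, 96, 85, 93, 115, 135, 145, 148, 148, 148, 149, 149, 148, 146, 145, 147, 148, 147, 143, 137, 132, 126, 120, 112, 102, 88, 79, 82, 97, 116, 129, 135, 136, 135, 135, 139, 144, 149, 153, 154, 148, 136, 119, 104, 96, 94, 96, 97, 97, 96, 95, 94, 94, 100, 111, 124, 132, 130, 119, 105]
```

View pics/gap.png

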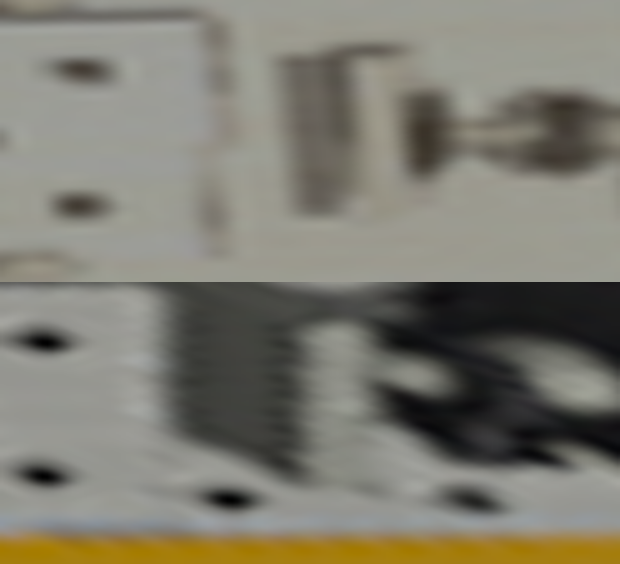

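Gap ≈ 13.4–14.2 mm in both views: packer_13 is the first candidate. Dot counts from the crop: 11 at the back (0.64), 17 at 0.55, 13 at (0.467,−0.238) and 15 at 0.368. No other bare-steel piece has two dots; the two-dot look-alikes are turquoise or green.

```bash
cat >> h.py <<'E'
def need(p,yaw=None):
    s=observe(); Rm=R.from_rotvec(s["ee_rot"]).as_matrix(); a=np.degrees(np.arctan2(Rm[1,0],Rm[0,0]))
    t=0 if yaw is None else a-yaw
    R2=Rm@R.from_euler("z",t,degrees=True).as_matrix()
    d=R2.T@(np.array(p)-s["position"])
    print("clk %.2f"%s["clock"],"pos",s["position"].round(4),"yaw %.2f"%a,"F",s["force"].round(1),"w %.1f"%(s["width"]*91.8),"| turn units %.2f"%(t/6),"shift units",(d/.04).round(2))
E
python3 - <<'E'
from h import *
print(two((320.7,275.9),(336.5,229.5)), ray("top",(336.2,229.2),.07), ray("scene",(320.7,275.9),.07))
im=cv2.imread("pics/raw_t0.png");g=cv2.cvtColor(im,cv2.COLOR_BGR2GRAY)
need([.466,-.239,.20],15)
E
```

```text
[ 0.46644251 -0.24080201  0.07376373] [ 0.46688466 -0.24026982  0.07      ] [ 0.46983399 -0.23911495  0.07      ]
clk 0.10 pos [ 0.2356 -0.5784  0.251 ] yaw 22.16 F [ 0.2 -0.2  0.9] w 91.8 | turn units 1.19 shift units [ 7.76 -6.7   1.28]
```

```bash
python3 -m jog '[50,0,0,0,0.6, 50,0.3,-0.25,0,0.6, 50,0.7,-0.6,0.1,0, 50,0.7,-0.6,0.1,0, 50,0.7,-0.6,0.1,0, 50,0.7,-0.6,0.1,0, 50,0.7,-0.6,0.1,0, 50,0.7,-0.6,0.1,0, 50,0.7,-0.6,0.1,0, 50,0.7,-0.6,0.1,0, 50,0.7,-0.6,0.1,0, 50,0.7,-0.6,0.1,0, 50,0.2,-0.2,0.1,0, 50,0,0,0,0]' 20; python3 -c "
from h import *
need([.468,-.240,.14],15)"
```

```text
clock: 1.27
position: [0.4647, -0.2384, 0.1993]
ee_rot: [-3.112, -0.387, 0.012]
force: [-0.2, -0.8, -0.7]
width: 0.546
clk 1.27 pos [ 0.4647 -0.2384  0.1993] yaw 14.18 F [-0.2 -0.8 -0.7] w 50.1 | turn units -0.14 shift units [0.08 0.07 1.48]
```

```bash
python3 -m jog '[40,0.08,0.07,0.8,-0.14, 40,0,0,0.8,0, 40,0,0,0.6,0, 40,0,0,0,0]'
python3 - <<'E'
from h import *
need([.468,-.240,.067],15)
a=save("scene","s1.png",(250,170,400,330),3); b=save("top","t1.png",(295,190,365,270),5)
a=cv2.resize(a,(450,480));b=cv2.resize(b,(350,400));o=np.zeros((480,800,3),np.uint8);o[:,:450]=a;o[:400,450:]=b;cv2.imwrite("pics/c1.png",o)
E
```

```text
clock: 1.6
position: [0.4688, -0.2422, 0.1104]
ee_rot: [-3.112, -0.414, 0.006]
force: [-1.1, 0.2, -0.0]
width: 0.438
clk 1.60 pos [ 0.4688 -0.2422  0.1104] yaw 15.17 F [-1.1  0.2 -0. ] w 40.2 | turn units 0.03 shift units [-0.   -0.05  1.08]
```

View pics/c1.png

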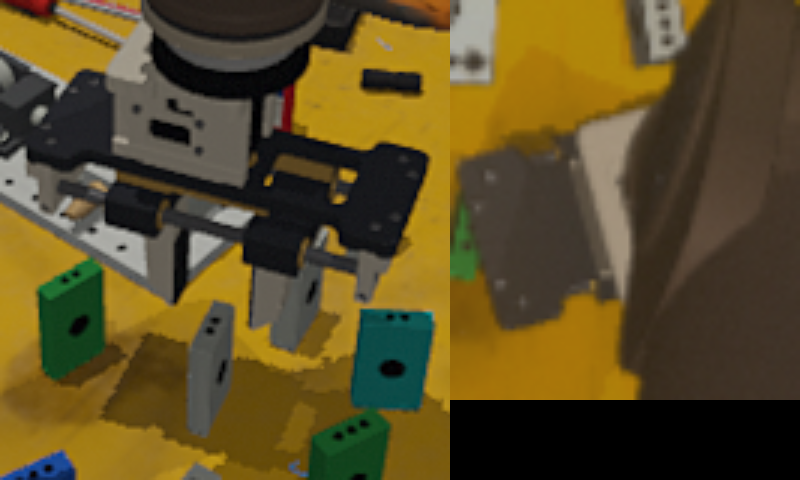

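Close crop: the two-dot steel piece is between the finger tips ((180,300) and (260,325), piece top (213,322)). Descending and gripping.

```bash
python3 -m jog '[40,0,-0.05,0.6,0, 40,0,0,0.46,0, 40,0,0,0,0, 10,0,0,0,0, 10,0,0,0,0, 10,0,0,0,0, 10,0,0,0,0, 10,0,0,0,0, 10,0,0,0,0]' 25; python3 -c "
from h import *
need([.468,-.240,.067],15)"
```

```text
clock: 2.45
position: [0.4758, -0.2484, 0.0844]
ee_rot: [3.105, 0.402, 0.023]
force: [0.1, -0.1, -1.9]
width: 0.142
clk 2.45 pos [ 0.4758 -0.2484  0.0844] yaw 14.77 F [ 0.1 -0.1 -1.9] w 13.0 | turn units -0.04 shift units [-0.14 -0.26  0.43]
```

Run:
```python
from h import *
s=observe();print(s["joints"].round(3),s["dq"].round(3),s["joint_efforts"].round(1),s["ft_torque"].round(2))
save("scene","s2.png",(230,150,400,330),3)
```

```text
[ 0.448  0.491 -0.091  1.976  0.074  0.66  -1.003] [ 0.002 -0.011 -0.001 -0.003 -0.003  0.005  0.001] [  0.  -62.7  -0.7 -22.5  -0.   -0.1  -0. ] [ 0.02  0.   -0.03]
```

View pics/s2.png

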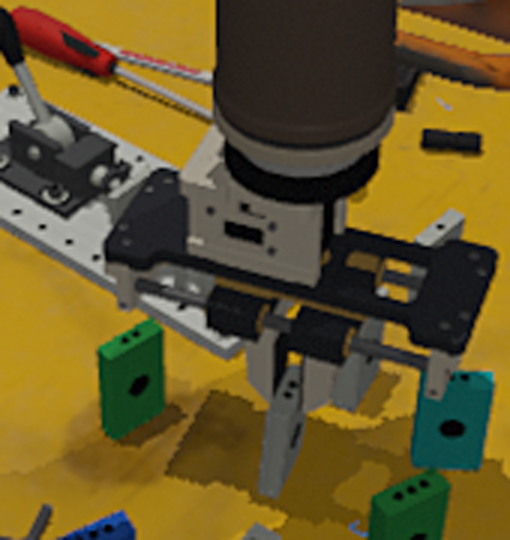

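```bash
python3 -m jog '[20,0,0,0,0, 30,0,0,0,0, 40,0,0,0,0]'; python3 -c "
from h import *
need([.468,-.240,.067],15);s=observe();print(s['ee_rot'].round(3),s['joints'].round(3))"; python3 -m jog '[40,0,-0.2,0,0, 40,0,0,0,0]';python3 -c "
from h import *
need([.468,-.240,.067],15)
save('scene','s3.png',(230,150,400,330),3)"
```

```text
clock: 2.75
position: [0.476, -0.2483, 0.0847]
ee_rot: [3.105, 0.403, 0.024]
force: [0.5, -0.7, 0.8]
width: 0.307
clk 2.75 pos [ 0.476  -0.2483  0.0847] yaw 14.80 F [ 0.5 -0.7  0.8] w 28.2 | turn units -0.03 shift units [-0.15 -0.26  0.44]
[3.105 0.403 0.024] [ 0.447  0.491 -0.091  1.975  0.074  0.66  -1.003]
clock: 2.92
position: [0.4738, -0.24, 0.0845]
ee_rot: [3.105, 0.402, 0.023]
force: [-0.4, 0.6, 0.3]
width: 0.422
clk 2.92 pos [ 0.4738 -0.24    0.0845] yaw 14.76 F [-0.4  0.6  0.3] w 38.7 | turn units -0.04 shift units [-0.15 -0.04  0.44]
```

View pics/s3.png

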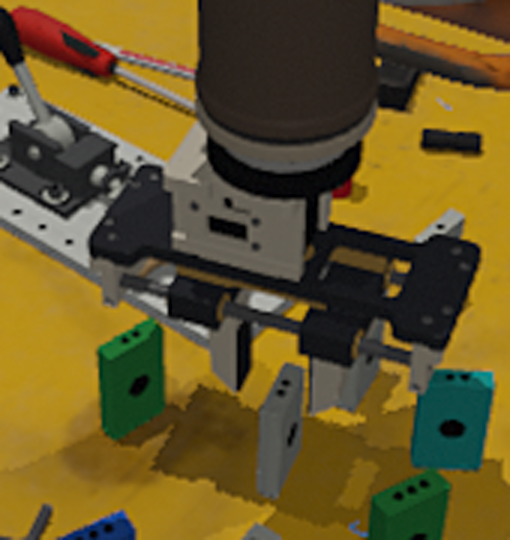

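```bash
python3 -c "
from h import *
print(ray('scene',(324.3,274),.07),proj('scene',[.4738,-.24,.0595]))"; python3 -m jog '[40,-0.1,0,0.05,0, 40,0,0,0.1,0]';python3 -c "
from h import *
need([.467,-.240,.067],15)"; python3 -m jog '[40,-0.05,0,0.1,0]';python3 -c "
from h import *
need([.467,-.240,.067],15)"
```

```text
[ 0.47700634 -0.24132328  0.07      ] [322.30958912 279.21651715]
clock: 3.13
position: [0.4705, -0.242, 0.0789]
ee_rot: [3.103, 0.403, 0.026]
force: [-0.0, 0.3, -0.1]
width: 0.431
clk 3.13 pos [ 0.4705 -0.242   0.0789] yaw 14.79 F [-0.   0.3 -0.1] w 39.6 | turn units -0.03 shift units [-0.07 -0.07  0.3 ]
clock: 3.22
position: [0.4689, -0.2425, 0.0747]
ee_rot: [3.103, 0.403, 0.027]
force: [0.4, 0.4, 0.5]
width: 0.436
clk 3.22 pos [ 0.4689 -0.2425  0.0747] yaw 14.81 F [0.4 0.4 0.5] w 40.1 | turn units -0.03 shift units [-0.03 -0.08  0.19]
```

```bash
python3 -m jog '[40,0.08,-0.02,0.1,0, 40,0,0,0.1,0, 30,0,0,0,0, 24,0,0,0,0]' 25;python3 -c "
from h import *
need([.472,-.2415,.067],15)
save('scene','s4.png',(230,150,400,330),3)"
```

```text
clock: 3.55
position: [0.4708, -0.2411, 0.0641]
ee_rot: [3.104, 0.402, 0.023]
force: [-0.0, -0.4, -0.0]
width: 0.339
clk 3.55 pos [ 0.4708 -0.2411  0.0641] yaw 14.75 F [-0.  -0.4 -0. ] w 31.1 | turn units -0.04 shift units [ 0.03  0.02 -0.07]
```

View pics/s4.png

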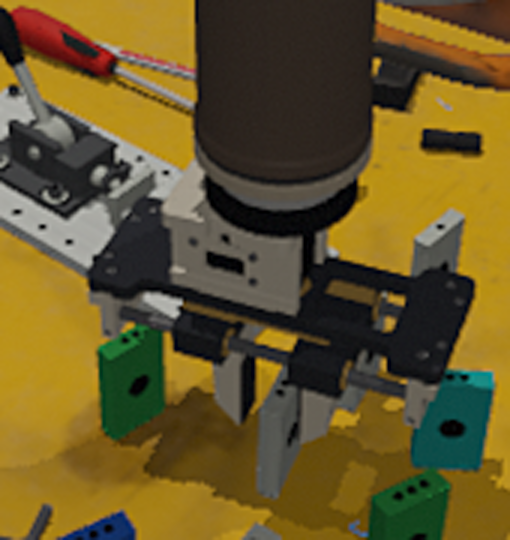

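```bash
python3 -m jog '[24,0.0,0.07,-0.05,0, 20,0,0,0,0, 10,0,0,0,0, 10,0,0,0,0, 10,0,0,0,0]' 25;python3 -c "
from h import *
need([.472,-.2415,.067],15)"; python3 -m jog '[10,0,0,0,0, 10,0,0,0,0, 10,0,0,-0.3,0, 10,0,0,-0.3,0]';python3 -c "
from h import *
need([.472,-.2415,.067],15)"
```

```text
clock: 4.02
position: [0.4717, -0.2444, 0.0668]
ee_rot: [3.104, 0.401, 0.023]
force: [0.8, -0.4, -2.3]
width: 0.14
clk 4.02 pos [ 0.4717 -0.2444  0.0668] yaw 14.74 F [ 0.8 -0.4 -2.3] w 12.8 | turn units -0.04 shift units [ 0.03 -0.07 -0.01]
clock: 4.35
position: [0.4695, -0.2433, 0.0889]
ee_rot: [3.106, 0.402, 0.017]
force: [0.2, -0.1, -2.0]
width: 0.141
clk 4.35 pos [ 0.4695 -0.2433  0.0889] yaw 14.75 F [ 0.2 -0.1 -2. ] w 12.9 | turn units -0.04 shift units [ 0.07 -0.03  0.55]
```

```bash
python3 -m jog '[10,0,0,-0.7,0, 10,0,0,-0.9,0, 10,0,0,0,1, 10,0,0,0,1, 10,0,0,0,0.88, 10,0,0,0,0, 10,0,0,0,0]';python3 -c "
from h import *
need([.5887,-.0504,.145],-2.5)"
```

```text
clock: 4.93
position: [0.4683, -0.2423, 0.1579]
ee_rot: [3.133, -0.085, 0.02]
force: [-0.4, 0.2, -2.7]
width: 0.141
clk 4.93 pos [ 0.4683 -0.2423  0.1579] yaw -3.09 F [-0.4  0.2 -2.7] w 12.9 | turn units -0.10 shift units [ 2.79 -4.93  0.32]
```

```bash
python3 -m jog '[10,0.4,-0.7,0,-0.1, 10,0.4,-0.7,0,0, 10,0.4,-0.7,0,0, 10,0.4,-0.7,0,0, 10,0.4,-0.7,0,0, 10,0.4,-0.7,0,0, 10,0.3,-0.5,0.1,0, 10,0.1,-0.2,0.1,0, 10,0,0,0,0]';python3 - <<'E'
from h import *
need([.5887,-.0504,.130],-2.5)
a=save("scene","s5.png",(195,150,345,270),4); b=save("top","t5.png",(175,140,315,215),3)
a=cv2.resize(a,(600,480));b=cv2.resize(b,(200,107));a[:107,400:]=b;cv2.imwrite("pics/c5.png",a)
E
```

```text
clock: 5.68
position: [0.5892, -0.0441, 0.1452]
ee_rot: [3.134, -0.03, 0.009]
force: [0.5, 0.0, -1.1]
width: 0.135
clk 5.68 pos [ 0.5892 -0.0441  0.1452] yaw -1.11 F [ 0.5  0.  -1.1] w 12.4 | turn units 0.23 shift units [-0.01  0.16  0.38]
```

View pics/c5.png

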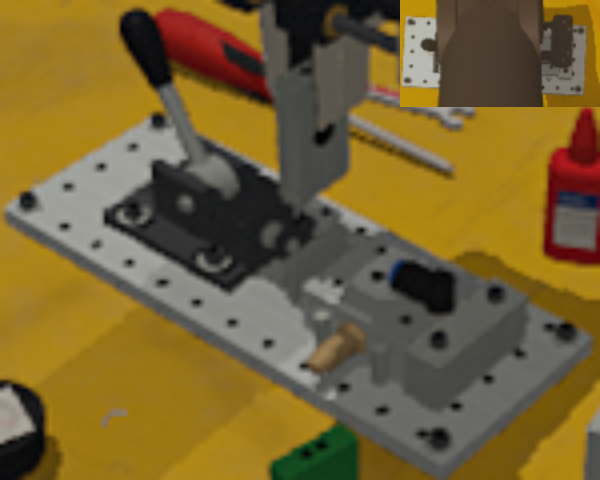

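```bash
python3 -m jog '[10,0,0.16,0.3,0.23, 10,0,0,0.35,0, 10,0,0,0,0]';python3 - <<'E'
from h import *
need([.5887,-.0504,.118],-2.5)
a=save("scene","s6.png",(245,165,325,240),8)
E
```

```text
clock: 6.03
position: [0.5862, -0.0603, 0.12]
ee_rot: [3.129, -0.081, 0.009]
force: [-1.1, 0.2, -2.6]
width: 0.138
clk 6.03 pos [ 0.5862 -0.0603  0.12  ] yaw -2.97 F [-1.1  0.2 -2.6] w 12.7 | turn units -0.08 shift units [ 0.05 -0.25  0.05]
```

View pics/s6.png

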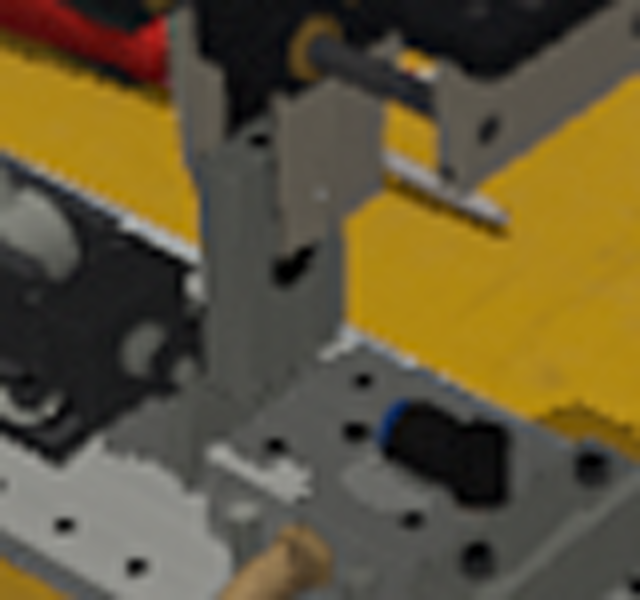

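```bash
python3 -m jog '[10,0.05,-0.1,0,-0.08, 10,0,-0.1,0,0, 10,0,0,0,0, 10,0,0,0,0, 10,0,0,0,0]';python3 - <<'E'
from h import *
need([.5887,-.0504,.118],-2.5)
E
```

```text
clock: 6.5
position: [0.5893, -0.0561, 0.1244]
ee_rot: [3.127, -0.073, 0.014]
force: [-0.8, 0.1, -2.3]
width: 0.139
clk 6.50 pos [ 0.5893 -0.0561  0.1244] yaw -2.69 F [-0.8  0.1 -2.3] w 12.8 | turn units -0.03 shift units [-0.02 -0.14  0.16]
```

```bash
python3 -m jog '[10,0,-0.14,0.1,0, 10,0,0,0,0, 10,0,0,0,0]';python3 - <<'E'
from h import *
need([.5887,-.0504,.118],-2.5)
E
python3 -m jog '[10,0,0,0,0]';python3 - <<'E'
from h import *
need([.5887,-.0504,.118],-2.5)
E
```

```text
clock: 6.75
position: [0.5901, -0.0497, 0.1207]
ee_rot: [3.127, -0.073, 0.017]
force: [0.1, 0.3, -2.1]
width: 0.138
clk 6.75 pos [ 0.5901 -0.0497  0.1207] yaw -2.66 F [ 0.1  0.3 -2.1] w 12.7 | turn units -0.03 shift units [-0.03  0.02  0.07]
clock: 6.83
position: [0.59, -0.0493, 0.1206]
ee_rot: [3.127, -0.072, 0.016]
force: [0.3, 0.4, -2.3]
width: 0.142
clk 6.83 pos [ 0.59   -0.0493  0.1206] yaw -2.63 F [ 0.3  0.4 -2.3] w 13.1 | turn units -0.02 shift units [-0.03  0.03  0.06]
```

```bash
cat >> h.py <<'E'
def corners(pos,rv,t=.013,h=.067):
    Rm=R.from_rotvec(rv).as_matrix()
    return {(i,j,k):np.array(pos)+Rm@np.array([i*.02,j*(t/2-(.001 if k else 0)),h-(0 if k else .006)]) for i in(-1,1) for j in(-1,1) for k in(0,1)}
E
python3 - <<'E'
from h import *
s=observe(); get_image
z=np.load("fx.npz");o,x,y=z["o"],z["x"],z["y"]
b=get_image("scene")[:,:,::-1]; cv2.imwrite("pics/raw_s7.png",b); a=cv2.imread("pics/raw_s6.png")
out=[]
for im,(p,rv) in((a,([.5862,-.0603,.12],[3.129,-.081,.009])),(b,(s["position"],s["ee_rot"]))):
    S=10; u0,v0=262,178
    c=cv2.resize(im[v0:v0+48,u0:u0+40],None,fx=S,fy=S,interpolation=cv2.INTER_CUBIC)
    c=cv2.convertScaleAbs(c,alpha=1.6)
    c2=c.copy()
    for k,P in corners(p,rv).items():
        q=proj("scene",P); print(k,q.round(1)); cv2.circle(c2,tuple(int(v) for v in ((q-[u0,v0]+.5)*S)),3,(0,0,255) if k[2] else (255,0,255),-1)
    for yy in (-.030,-.0165):
      for xx in(-.021,.021):
        q=proj("scene",[*(o+x*xx+y*(yy-.0009)),.0405]); cv2.circle(c2,tuple(int(v) for v in ((q-[u0,v0]+.5)*S)),4,(0,255,0),1)
    out.append(c2)
cv2.imwrite("pics/c7.png",np.hstack(out))
E
```

```text
(-1, -1, 0) [271.5 209.9]
(-1, -1, 1) [272.  212.5]
(-1, 1, 0) [276.4 212.5]
(-1, 1, 1) [276.1 214.7]
(1, -1, 0) [284.9 200.4]
(1, -1, 1) [285.3 203. ]
(1, 1, 0) [289.8 202.9]
(1, 1, 1) [289.4 205.1]
(-1, -1, 0) [268.6 206.6]
(-1, -1, 1) [269.1 209.2]
(-1, 1, 0) [273.4 209.2]
(-1, 1, 1) [273.2 211.4]
(1, -1, 0) [281.8 197.2]
(1, -1, 1) [282.3 199.8]
(1, 1, 0) [286.7 199.6]
(1, 1, 1) [286.4 201.8]
```

View pics/c7.png

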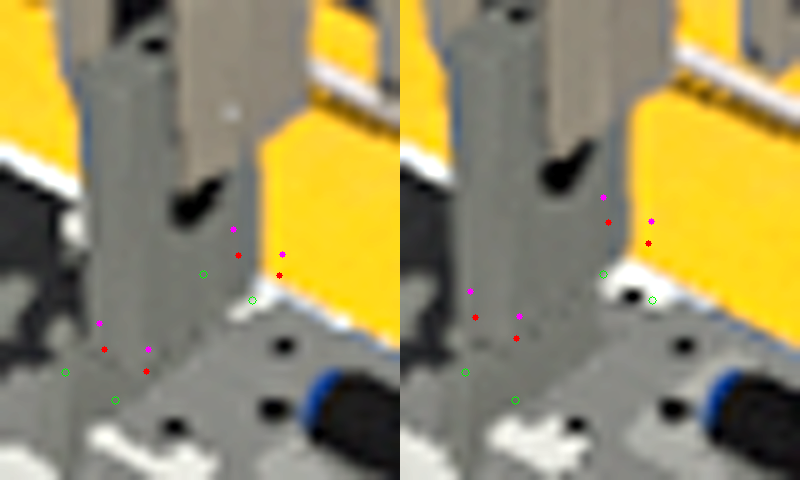

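Right half: the real piece sits ~16 px (1.6 raw px) left of and ~20 px below the robot-predicted corners. This scene-camera bias carries over to the gap, so I'll correct for it.

Run:
```python
from h import *
z=np.load("fx.npz");o,x,y=z["o"],z["x"],z["y"]
s=observe(); C=corners(s["position"],s["ee_rot"]); nose=np.mean([C[k] for k in C if k[2]],0); print("nose",nose)
for dv in(0,1,2,3):
    d=ray("scene",proj("scene",nose)+[-1.65,dv],nose[2])-nose
    g=np.array([*(o+y*-.0262),.04])-d; print(dv,"delta",d.round(4),"gap centre world",g.round(4),"nose in fx off",((nose-g)[:2]@x).round(4),((nose-g)[:2]@y).round(4))
```

```text
nose [ 0.59073087 -0.05028008  0.05363608]
0 delta [-0.002   0.0026 -0.    ] gap centre world [ 0.5907 -0.0552  0.04  ] nose in fx off -0.0001 0.005
1 delta [-0.0046  0.0006 -0.    ] gap centre world [ 0.5932 -0.0532  0.04  ] nose in fx off -0.0026 0.0028
2 delta [-0.0071 -0.0015 -0.    ] gap centre world [ 0.5957 -0.0511  0.04  ] nose in fx off -0.005 0.0006
3 delta [-0.0096 -0.0035 -0.    ] gap centre world [ 0.5983 -0.0491  0.04  ] nose in fx off -0.0075 -0.0015
```

```bash
cat > st.py <<'E'
from h import *
s=observe(); C=corners(s["position"],s["ee_rot"]); n=np.mean([C[k] for k in C if k[2]],0)
need([.5887,s["position"][1],s["position"][2]],-2.5); print("nose",n.round(4),"T",s["ft_torque"].round(2))
E
python3 -m jog '[10,0,0.02,0.15,0, 10,0,0,0,0, 10,0,0,0,0]' 30 >/dev/null; python3 st.py;python3 -m jog '[10,0,0,0.1,0, 10,0,0,0,0]'>/dev/null; python3 st.py; python3 -m jog '[10,0,0,0.08,0, 10,0,0,0,0]'>/dev/null; python3 st.py
```

```text
clk 7.13 pos [ 0.5901 -0.0505  0.114 ] yaw -2.63 F [-0.2  0.6 -1.4] w 12.9 | turn units -0.02 shift units [-0.03  0.   -0.  ]
nose [ 0.5907 -0.0514  0.047 ] T [0.11 0.01 0.01]
clk 7.30 pos [ 0.5899 -0.0508  0.1094] yaw -2.65 F [ 0.2  0.2 -2.1] w 12.8 | turn units -0.03 shift units [-0.03  0.   -0.  ]
nose [ 0.5906 -0.0517  0.0424] T [0.04 0.1  0.03]
clk 7.47 pos [ 0.5899 -0.0509  0.1057] yaw -2.66 F [-0.  -0.1 -1.9] w 13.0 | turn units -0.03 shift units [-0.03  0.   -0.  ]
nose [ 0.5905 -0.0519  0.0387] T [ 0.08  0.06 -0.01]
```

```bash
for i in 1; do python3 -m jog '[10,0,0,0.06,0, 10,0,0,0,0]'>/dev/null; python3 st.py; python3 -m jog '[10,0,0,0.06,0, 10,0,0,0,0]'>/dev/null; python3 st.py;python3 -m jog '[10,0,0,0.05,0, 10,0,0,0,0]'>/dev/null; python3 st.py; done
```

```text
clk 7.63 pos [ 0.5899 -0.051   0.1029] yaw -2.66 F [-0.3 -0.2 -3.1] w 13.0 | turn units -0.03 shift units [-0.03  0.   -0.  ]
nose [ 0.5905 -0.052   0.0359] T [ 0.08  0.03 -0.01]
clk 7.80 pos [ 0.5909 -0.0506  0.1016] yaw -2.65 F [-0.7 -0.2 -2.1] w 12.9 | turn units -0.03 shift units [-0.05  0.   -0.  ]
nose [ 0.5916 -0.0515  0.0347] T [ 0.05  0.03 -0.03]
clk 7.97 pos [ 0.5911 -0.0506  0.0997] yaw -2.64 F [ 0.1  0.8 -2.5] w 13.1 | turn units -0.02 shift units [-0.06  0.   -0.  ]
nose [ 0.5919 -0.0515  0.0327] T [ 0.09  0.07 -0.  ]
```

```bash
python3 -m jog '[10,0,0,0.06,0, 10,0,0,0,0]'>/dev/null; python3 st.py; python3 -m jog '[10,0,0,0.08,0, 10,0,0,0,0]'>/dev/null; python3 st.py;python3 -m jog '[10,0,0,0.08,0, 10,0,0,0,0]'>/dev/null; python3 st.py
```

```text
clk 8.13 pos [ 0.5911 -0.0506  0.0969] yaw -2.64 F [-0.7  1.1 -1.9] w 12.6 | turn units -0.02 shift units [-0.06  0.   -0.  ]
nose [ 0.5919 -0.0515  0.0299] T [ 0.2   0.1  -0.04]
clk 8.30 pos [ 0.591  -0.0507  0.0932] yaw -2.64 F [-0.2 -1.  -2.3] w 13.1 | turn units -0.02 shift units [-0.06  0.   -0.  ]
nose [ 0.5918 -0.0516  0.0262] T [0.18 0.1  0.01]
clk 8.47 pos [ 0.591  -0.0506  0.0895] yaw -2.64 F [-0.3  1.1 -2.7] w 12.4 | turn units -0.02 shift units [-0.06  0.   -0.  ]
nose [ 0.5917 -0.0515  0.0225] T [ 0.18  0.09 -0.02]
```

```bash
python3 -m jog '[10,0,0,0.1,0, 10,0,0,0,0]'>/dev/null; python3 st.py; python3 -m jog '[10,0,0,0.1,0, 10,0,0,0,0]'>/dev/null; python3 st.py;python3 -m jog '[10,0,0,0.05,0, 10,0,0,0,0]'>/dev/null; python3 st.py
```

```text
clk 8.63 pos [ 0.591  -0.0507  0.085 ] yaw -2.64 F [-0.2  0.1 -2.1] w 12.8 | turn units -0.02 shift units [-0.06  0.   -0.  ]
nose [ 0.5918 -0.0516  0.018 ] T [ 0.2   0.1  -0.05]
clk 8.80 pos [ 0.591  -0.0507  0.0805] yaw -2.64 F [-0.3  1.1 -2.4] w 12.9 | turn units -0.02 shift units [-0.06  0.   -0.  ]
nose [ 0.5918 -0.0516  0.0135] T [ 0.16  0.04 -0.  ]
clk 8.97 pos [ 0.5914 -0.0507  0.0787] yaw -2.64 F [-1.   0.2 -1.4] w 12.9 | turn units -0.02 shift units [-0.07  0.   -0.  ]
nose [ 0.5922 -0.0516  0.0117] T [ 0.2   0.12 -0.  ]
```

```bash
python3 -m jog '[10,0,0,0.04,0]'>/dev/null; python3 st.py; for r in 1; do python3 -m jog '[10,0,0.03,0,0]'>/dev/null; python3 st.py; python3 -m jog '[10,0,0.03,0,0]'>/dev/null; python3 st.py; python3 -m jog '[10,0,-0.03,0,0]'>/dev/null; python3 st.py; python3 -m jog '[10,0,-0.03,0,0]'>/dev/null; python3 st.py; python3 -m jog '[10,0,-0.03,0,0]'>/dev/null; python3 st.py; done
```

```text
clk 9.05 pos [ 0.5916 -0.0508  0.0784] yaw -2.65 F [-11.1   0.7  32.9] w 13.0 | turn units -0.02 shift units [-0.07  0.   -0.  ]
nose [ 0.5924 -0.0517  0.0115] T [ 0.28  2.41 -0.02]
clk 9.13 pos [ 0.5915 -0.0511  0.0789] yaw -2.62 F [-0.1  5.5 -4.6] w 12.9 | turn units -0.02 shift units [-0.07  0.   -0.  ]
nose [ 0.5924 -0.052   0.012 ] T [ 1.56  0.13 -0.04]
clk 9.22 pos [ 0.5915 -0.0512  0.079 ] yaw -2.58 F [ 0.   5.1 -4.1] w 12.9 | turn units -0.01 shift units [-0.07  0.   -0.  ]
nose [ 0.5923 -0.0519  0.012 ] T [ 1.4  -0.07  0.01]
clk 9.30 pos [ 0.5915 -0.0506  0.0789] yaw -2.59 F [-0.5 -7.2 -0.3] w 12.8 | turn units -0.01 shift units [-0.07  0.   -0.  ]
nose [ 0.5924 -0.0514  0.012 ] T [-1.53  0.11  0.05]
clk 9.38 pos [ 0.5916 -0.0506  0.0789] yaw -2.63 F [-0.5 -4.5  0.2] w 12.6 | turn units -0.02 shift units [-0.07  0.   -0.  ]
nose [ 0.5924 -0.0515  0.0119] T [-0.94  0.19  0.03]
clk 9.47 pos [ 0.5915 -0.0506  0.0788] yaw -2.68 F [-1.1 -3.8  0.5] w 13.0 | turn units -0.03 shift units [-0.07  0.   -0.  ]
nose [ 0.5924 -0.0516  0.0118] T [-0.71  0.13  0.02]
```

Snug fit: ~0.6 mm play, slid down with no vertical force, and sits on the plate. Releasing.

```bash
python3 -m jog '[16,0,0.0,0,0, 20,0,0,0,0, 20,0,0,0,0, 22,0,0,0,0]'>/dev/null; python3 st.py; python3 -m jog '[22,0,0,-0.1,0, 22,0,0,-0.2,0, 22,0,0,-0.4,0, 22,0,0,-0.7,0, 22,0,0,-0.9,0, 5,0,0,-0.9,0, 0,0,0,0,0, 0,0,0,0,0]'>/dev/null; python3 -c "
from h import *
need([.595,.145,.205],-2.5)"
```

```text
clk 9.80 pos [ 0.5923 -0.0503  0.0789] yaw -2.69 F [-0.9 -0.3  0.2] w 21.2 | turn units -0.03 shift units [-0.09  0.   -0.  ]
nose [ 0.5932 -0.0512  0.0119] T [ 0.03  0.08 -0.03]
clk 10.47 pos [ 0.5898 -0.047   0.2159] yaw -2.61 F [-0.3 -0.7 -0.7] w 6.4 | turn units -0.02 shift units [-0.08 -4.8   0.21]
```

```bash
python3 -m jog '[0,0,-0.7,0,0, 0,0,-0.8,0,0, 0,0,-0.8,0,0, 0,0,-0.8,0,0, 0,0,-0.8,0,0, 0,0,-0.6,0,0, 0,0,-0.2,0,0, 0,0,0,0,0, 0,0,0,0,0]'>/dev/null
python3 - <<'E'
from h import *
need([.595,.145,.130],-2.5)
im=get_image("scene")[:,:,::-1]; cv2.imwrite("pics/raw_s8.png",im)
z0=cv2.imread("pics/raw_s0.png")
# knob: dark pixels near its start
for y,z in((.082,.113),): print("pred knob",proj("scene",[.594,y,z]))
for n,I in(("s0",z0),("s8",im)):
  g=I.max(2)<38; k=np.zeros(g.shape,np.uint8); k[145:185,215:250]=g[145:185,215:250]
  c,l,st,ce=cv2.connectedComponentsWithStats(k); i=1+np.argmax(st[1:,4]) if c>1 else 0; print(n,st[i],ce[i])
E
```

```text
clk 11.22 pos [0.5987 0.1452 0.214 ] yaw -2.92 F [-0.6  0.1 -0.1] w 0.2 | turn units -0.07 shift units [-0.13 -0.02  2.1 ]
pred knob [228.76016174 158.46046649]
s0 [225 153  13  19 145] [231.14482759 161.23448276]
s8 [225 153  13  19 144] [231.13888889 161.29861111]
```

```bash
python3 -m jog '[0,-0.1,0,0.7,0, 0,0,0,0.7,0, 0,0,0,0.5,0, 0,0,0,0.15,0, 0,0,0,0,0]'>/dev/null; python3 -c "
from h import *
need([.595,.100,.130],-2.5)"; python3 -m jog '[0,0,0.2,0,0, 0,0,0.2,0,0, 0,0,0.2,0,0, 0,0,0.2,0,0, 0,0,0.2,0,0]'>/dev/null; python3 -c "
from h import *
need([.594,.05,.130],-2.5)"
```

```text
clk 11.68 pos [0.5986 0.1325 0.1314] yaw -3.65 F [ 0.2 -0.1 -0.2] w 0.2 | turn units -0.19 shift units [-0.06  0.81  0.05]
clk 12.10 pos [0.5986 0.0893 0.1372] yaw -3.73 F [0.  3.6 2.6] w 0.6 | turn units -0.21 shift units [-0.08  0.98  0.19]
```

```bash
python3 -m jog '[0,-0.04,0.2,0.05,-0.1, 0,-0.04,0.2,0.05,-0.1, 0,0,0.2,0.05,0, 0,0,0.2,0.03,0, 0,0,0.2,0,0]'>/dev/null; python3 -c "
from h import *
need([.592,.011,.130],-2.5)"; python3 -m jog '[0,0,0.2,0,0, 0,0,0.2,0.0,0]'>/dev/null; python3 -c "
from h import *
need([.592,.011,.130],-2.5)"
```

```text
clk 12.52 pos [0.5947 0.0457 0.1326] yaw -2.37 F [0.7 3.  0.4] w 0.2 | turn units 0.02 shift units [-0.03  0.87  0.07]
clk 12.68 pos [0.5933 0.0277 0.1318] yaw -2.39 F [ 0.1  2.7 -0.9] w 0.6 | turn units 0.02 shift units [-0.01  0.42  0.05]
```

```bash
python3 -m jog '[0,0,0.15,0.03,0, 0,0,0.15,0.0,0]'>/dev/null; python3 st.py; python3 -m jog '[0,0,0.12,0,0]'>/dev/null; python3 st.py; python3 -m jog '[0,0,0.1,0,0]'>/dev/null; python3 st.py; python3 -m jog '[0,0,0.08,0,0]'>/dev/null; python3 st.py
```

```text
clk 12.85 pos [0.592  0.0135 0.13  ] yaw -2.44 F [ 0.7  2.3 -0.1] w 0.7 | turn units 0.01 shift units [-0.08  0.   -0.  ]
nose [0.594  0.0125 0.063 ] T [ 0.64 -0.01  0.02]
clk 12.93 pos [0.5916 0.0078 0.1298] yaw -2.46 F [1.2 3.2 0.1] w 0.6 | turn units 0.01 shift units [-0.07  0.   -0.  ]
nose [0.5934 0.0067 0.0629] T [0.52 0.06 0.  ]
clk 13.02 pos [0.5912 0.003  0.1297] yaw -2.48 F [0.5 1.1 0.7] w 0.8 | turn units 0.00 shift units [-0.06  0.   -0.  ]
nose [0.5931 0.002  0.0628] T [ 0.49  0.08 -0.01]
clk 13.10 pos [ 0.591  -0.0009  0.1298] yaw -2.49 F [0.3 2.3 0.9] w 0.6 | turn units 0.00 shift units [-0.06  0.   -0.  ]
nose [ 0.5928 -0.0019  0.0628] T [ 0.57 -0.01  0.06]
```

```bash
for i in 1; do python3 -m jog '[0,0,0.08,0,0]'>/dev/null; python3 st.py; python3 -m jog '[0,0,0.08,0,0]'>/dev/null; python3 st.py; python3 -m jog '[0,0,0.06,0,0]'>/dev/null; python3 st.py; python3 -m jog '[0,0,0.06,0,0]'>/dev/null; python3 st.py; done | grep clk
```

```text
clk 13.18 pos [ 0.5909 -0.0033  0.1299] yaw -2.48 F [-1.3 15.4  2.3] w 0.0 | turn units 0.00 shift units [-0.06  0.   -0.  ]
clk 13.27 pos [ 0.5909 -0.0036  0.1303] yaw -2.36 F [-0.6 15.3  2.8] w 0.6 | turn units 0.02 shift units [-0.06  0.   -0.  ]
clk 13.35 pos [ 0.5909 -0.0035  0.1305] yaw -2.24 F [-0.3  7.   1.2] w 0.1 | turn units 0.04 shift units [-0.05  0.   -0.  ]
clk 13.43 pos [ 0.5909 -0.0037  0.1308] yaw -2.12 F [0.9 6.8 1.2] w 0.3 | turn units 0.06 shift units [-0.05  0.   -0.  ]
```

```bash
python3 -m jog '[0,0,0.14,0.02,0]'>/dev/null; python3 st.py; python3 -m jog '[0,0,-0.2,0,0, 0,0,-0.5,0,0, 0,0,-0.4,-0.5,0, 0,0,-0.2,-0.8,0, 0,0,0,-0.9,0, 0,-0.7,0.6,0,0, 0,-0.7,0.7,0,0, 0,-0.7,0.7,0,0, 0,-0.7,0.7,0,0, 0,-0.7,0.7,0,0, 0,-0.5,0.7,0,0, 0,0,0,0,0, 0,0,0,0,0]'
python3 - <<'E'
from h import *
a=save("scene","s9.png",(200,140,400,330),3); b=save("top","t9.png")
b=cv2.imread("pics/raw_t9.png")
z=np.load("fx.npz");o,x,y=z["o"],z["x"],z["y"]
A=cv2.resize(cv2.imread("pics/raw_s9.png")[130:330,190:360],None,fx=2.8,fy=2.8,interpolation=cv2.INTER_CUBIC)
B=cv2.resize(b[140:300,170:385],(324,241),interpolation=cv2.INTER_CUBIC)
C=cv2.resize(b[150:205,215:290],(324,238),interpolation=cv2.INTER_CUBIC)
out=np.zeros((560,800,3),np.uint8); out[:,:476]=A[:560]; out[:241,476:]=B; out[250:488,476:]=C; cv2.imwrite("pics/c9.png",out)
E
```

```text
clk 13.52 pos [ 0.591  -0.0044  0.1306] yaw -1.90 F [-2.6 22.8  8.4] w 0.1 | turn units 0.10 shift units [-0.06  0.   -0.  ]
nose [ 0.593  -0.0043  0.0636] T [4.98 0.69 0.  ]
clock: 14.6
position: [0.418, -0.1153, 0.2183]
ee_rot: [3.137, -0.046, 0.05]
force: [0.0, 0.2, -0.0]
width: 0.005
```

View pics/c9.png

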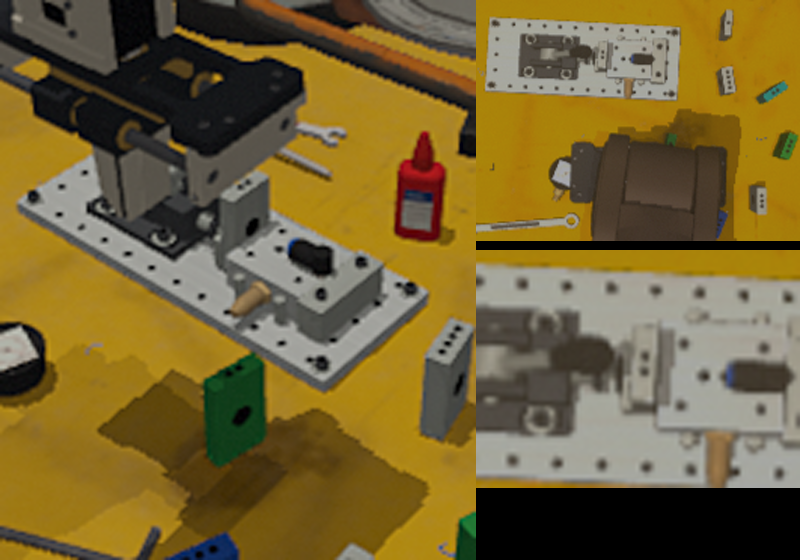

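Run:
```python
from h import *
b=cv2.imread("pics/raw_t9.png"); g=b.max(2)<75; k=np.zeros(g.shape,np.uint8); k[165:185,231:249]=g[165:185,231:249]
c,l,st,ce=cv2.connectedComponentsWithStats(k); i=1+np.argmax(st[1:,4]); print(st[i],ce[i],ray("top",ce[i],.107))
for a in (0,.2,.4,.6,.7): print("lean",round(np.degrees(a)), proj("top",[.591,.033-.088*np.sin(a),.04+.088*np.cos(a)]).round(1))
```

```text
[231 165  18  20 139] [239.09352518 174.66906475] [ 0.58792713 -0.01764768  0.107     ]
lean 0 [215.5 172. ]
lean 11 [223.5 172.2]
lean 23 [231.3 172.5]
lean 34 [238.5 173. ]
lean 40 [241.8 173.3]
```

```bash
python3 -c "
from cell import *
print(sign_off(), observe()['clock'])"
```

```text
the job is handed in; nothing more can be done
the job is handed in; nothing more can be done
```

The job is done and handed in at about 14.7 s of the 72 s allowed. The 13 mm packing piece is in the gap and the cam lever is thrown over against its stop.

- **Choice of piece:** The pictures put the gap at about 13.4–14.2 mm, so I tried packer_13 (two dots, bare steel) first and needed no other.
- **Fit:** It slid down with no vertical resistance until it met the plate. The wrist read 33 N for a moment there, when I pressed down to confirm it was seated. A nudge each way showed about 0.6 mm of play.
- **Lever:** I pushed it over with closed fingers at about 3 N until it met a hard stop, then pressed to 23 N to make sure.

**Last checks:** The final picture shows the piece upright between pad and block, and the lever leaning to the block. The 11, 15 and 17 mm pieces and the bottle stand where they were, and the gauge had not visibly moved. The gripper was clear of everything.

**What went wrong or disagreed:**
- **First grasp:** It caught packer_13 too near its top and tipped it slightly. I let go, it stood upright again, and I regripped it.
- **Cameras:** The two disagreed by up to 4 mm on where the gap lies, so I relied on slow, force-watched insertion.
- **Lever angle:** A rough colour mask gave a lean of 35–36°. The outer ends of the grip fitted the expected 40° better, so the hard stop is my main evidence that it is fully over.
- **Clamping force:** I did not test by pulling that the piece and block are held fast.

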